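# Gauge a block with the flip stop

### The job

Flip the hinged stop fully down in front of the fence, press the wooden block that lies before it flat against the fence, then slide it along until its end seats against the stop: each time hold a light push of 3 to 12 N for a moment, and never jam it into the stop with over 20 N, which would spoil the setting. Then flip the stop right back up, leaving the block lying exactly where it was gauged, and leave everything else alone.

Things in the scene. Friction and masses are not known exactly. Their poses are not given: they have to be found in the camera images.
- fence: aluminium bar fixed to the bed, 320 mm long (along y), 30 mm thick, 36 mm high, with a bolted foot along its rear (24 mm wide, bolt heads 13 mm high). Origin: on the front face (towards the robot), at bed level, middle of the length. x points from the front face back into the bar, y along the bar to the left, z up
- stop_saddle: fixed dark steel saddle on the fence, with the fence's axes, carrying the flip stop. Origin: on the fence's front face, at bed level, in the plane of the gauge face, which looks to +y. Stop down: tongue at x -36..-3, y -16..0, z 5..50 mm; the block lies gauged with its centre at x -24, y +80 mm, length along y. Hinge axis along y at x +15, z 50 mm
- flip_stop (a joint): angle of the steel flip stop about the hinge axis: 0 = fully down on its limit, tongue in front of the fence; 1.6 rad = fully up on its limit, tongue clear above; starts up. The hinge has friction (about 0.12 N m) and no spring: the stop stays at any angle
- stop_bar (a point): middle of the black cross bar (12 mm thick, 44 mm long, parallel to the hinge) on the stop's hand lever (9 mm round stem), 60 mm from the hinge axis, at saddle y -46 mm. Down: 42 mm in front of (-x) and 42 mm above the axis; at 1.57 rad: 42 mm behind and 42 mm above. Push it round along its arc, towards the robot to lower the stop
- block_15: the block to gauge: brown finger-jointed wooden block, 48 x 160 x 26 mm (x, y, z), about 0.13 kg, lying flat on the bed in front of the fence, left of the flip stop, askew and a few cm from both. Origin: centre of its underside; y along its length
- block_16: short finger-jointed wooden offcut, 60 x 133 x 26 mm, lying in front of the fence on the other side of the flip stop; not to be moved
- tea_mug: white mug, 95 mm high, standing at the right; not to be moved
- spanner_17: steel open/ring spanner, 211 mm long, 9 mm thick, lying near the front edge; not to be moved
- nut_0: dark hexagon nut, 24 mm across, at the front left; not to be moved
- glue_brush: flat brush with wooden handle, 199 mm long, lying at the left; not to be moved

How it is judged:
By the outcome, as a careful person would: the job done as asked, in the order asked, and still so for the second after the job is handed in, with the robot touching nothing.
It also fails if it takes over 70 s, if anything falls off the work surface, if the arm or the gripper's body presses on something with over 40 N, if the wrist force passes 120 N, or if a joint passes its speed limit or range.

### The arm

A 6-joint arm with a two-finger parallel gripper is mounted at the origin on a cart in front of the work surface, level with it; the furniture and walls round the work are solid. World frame = base frame: x ahead of the robot, y to its left, z up, the work surface at z = 0. Lengths are in m, angles in rad, forces in N, time in s.
With the tool pointing down it reaches from about 0.4 to 0.925 m from the base axis. Payload 12.5 kg.
Tool frame: the origin (TCP) lies at the centre of the arm's flange, where the gripper is bolted on; the fingertips stand ahead of it and the grasp point (between the pads) lies 171 mm ahead of it (r.tip_reach is the z of the fingertips in the tool frame, in m); z points along the fingers, y is the direction in which the jaws open and shut (so a half turn about z gives the same grasp; the last joint's range is limited). The gripper opens to 95 mm and grips with 3 to 60 N. Pads are 20 mm wide; open, the fingers measure 119 mm over their backs; the gripper's body (75 mm by 180 mm) begins 59 mm behind the grasp point.
Start: joints at [1.08, 0.491, 1.559, -0, 1.092, -0.106], TCP at [0.235, 0.579, 0.405] pointing down, gripper open.
Joint ranges: [-3.1, 3.1], [-0.84, 2.19], [0.05, 2.79], [-1.13, 4.28], [0.06, 2.93], [-2.69, 2.69]. Speed limits (rad/s): [2.22, 2.22, 2.79, 3.14, 3.14, 3.14].

### API

Orientations are given as a 3x3 rotation matrix whose columns are the frame's x, y, z axes.
In Python, from workcell import r gives the robot as it stands.
- The arm moves only by the tool jog_arm, never from a script. Its argument "deltas" is a list of rows, each a list of 5 numbers: the finger opening in cm, from 0 to 9.51, then the shift along the world's x, y, z in cm, then the turn about the world's z in rad. In form: [[hand, tx, ty, tz, spin], ...]. A call has 1 to 12 rows; each row is the pose to reach, as a shift and turn from the pose measured when the call began; what a row does not reach only later rows make up. A row lasts 1/8 s, in which the tool goes at most 62.5 mm and 10.7 degrees, less where a joint would pass 70% of its speed; a pose out of reach is approached as far as the arm can. A call with a gripper value outside its range is refused whole. The fingers move at their own pace and stop on an object; "squeeze" is the grip in N (left out, the last holds). Time passes only in rows, so rows that repeat a pose let the fingers close. It gives the time, the measured TCP pose, the force and the opening at its end, in the units of the state.
- r.sense(): the state, without advancing time (a new reading comes with each control period).
- r.grab_frame(name): name is "scene" or "top" or "wrist"; returns a dict with "frame" (480x640x3 uint8, red, green, blue), "fx", "fy", "cx", "cy" (pixels), "D" ([k1, k2, p1, p2, k3] as OpenCV has them; the pictures are not rectified), "R" (3x3) and "t" (3): a world point X has camera coordinates R X + t. Camera axes: x right, y down, z forward; pixel columns grow to the right and rows downward; lengths in m; the calibration is good to about 2 mm. A picture is of the moment at which its call begins. There is no depth.
- r.close_job(): hands the job in, once; it reports no verdict.
Trained networks look in a picture, given as the dict that the camera call returned (one of the last four; its "shot" number tells which), for a name from the list of things; names that differ only in an ending like _2 or _b are one class to them, and where a whole thing is asked for, a point or a joint stands for the part that bears it (a point fixed in the world has none). Each returns a list of dicts, best first, with "score" (0 to 1); they miss things now and then, are a little off and sometimes report something else, mostly with a low value. They report only what shows in the picture. A call takes as long as a camera call.
- r.cut_out(thing, picture): "region" (480x640 bool, what is visible of it) and "point" ([column, row] in pixels, amid what is visible of it).
- r.mark_of(thing, picture): "point" ([column, row] in pixels: a listed point, or the origin of a listed thing).
The state is a dict: "t": time; "q": joint angles; "joint_velocities": joint speeds; "joint_efforts": joint torques, N m; "tool_pos": TCP position; "tool_rot": TCP orientation; "ft_force": force on the tool from outside, world axes, zero at the start; "wrist_torque": the same for the moment, N m; "opening": finger opening in m.
Only numpy, scipy, OpenCV 4.12 (cv2) and the standard library are available. Lean on these libraries where they do the work, as an engineer would, in place of code of your own. Each camera call takes 0.05 s, during which the arm holds its last target. There are 200 camera calls.

## Working session

There is one attempt and no reset: what is moved stays moved. The work goes in short steps, Python scripts to look and compute and a tool call to move; the robot and the scene stay as the last step left them, time stands still between calls to the robot, and variables do not carry over. Pictures are saved under pics/ and viewed, about 8 in all and at most 12, crops included, and the job is handed in when it is done.

Besides the shell and the picture viewer there is one more tool, called after "Emit:" as name(argument=value, ...), one argument or row to a line, values as JSON. jog_arm: Moves the arm, as the interface text tells. Its arguments: {"type":"object","properties":{"deltas":{"type":"array","items":{"type":"array","items":{"type":"number"}}},"squeeze":{"type":"number"}},"required":["deltas"]}

```bash
mkdir -p pics; ls; cat > h.py <<'E'
from workcell import r
import numpy as np, cv2
def ray(p,px):
    K=np.array([[p['fx'],0,p['cx']],[0,p['fy'],p['cy']],[0,0,1]]);R=np.array(p['R']);t=np.array(p['t'])
    u=cv2.undistortPoints(np.array(px,float).reshape(-1,1,2),K,np.array(p['D'],float)).reshape(-1,2)
    d=np.c_[u,np.ones(len(u))]@R
    return -R.T@t,d
def onz(p,px,z):
    c,d=ray(p,px); return c+d*((z-c[2])/d[:,2])[:,None]
def proj(p,X):
    K=np.array([[p['fx'],0,p['cx']],[0,p['fy'],p['cy']],[0,0,1]])
    return cv2.projectPoints(np.array(X,float).reshape(-1,1,3),cv2.Rodrigues(np.array(p['R']))[0],np.array(p['t'],float),K,np.array(p['D'],float))[0].reshape(-1,2)
def tri(ps,pxs):
    A=np.zeros((3,3));b=np.zeros(3)
    for p,x in zip(ps,pxs):
        c,d=ray(p,[x]);d=d[0]/np.linalg.norm(d[0]);M=np.eye(3)-np.outer(d,d);A+=M;b+=M@c
    return np.linalg.solve(A,b)
def save(p,n): cv2.imwrite('pics/'+n,p['frame'][:,:,::-1])
def s():
    q=r.sense(); print('t',round(q['t'],2),'pos',np.round(q['tool_pos'],4),'F',np.round(q['ft_force'],1),'op',round(q['opening'],4));return q
E
python3 - <<'E'
from h import *
q=s();print(np.round(q['tool_rot'],3),r.tip_reach)
P={n:r.grab_frame(n) for n in('top','scene')}
for n,p in P.items():
    save(p,n+'0.png');print(n,np.round(-np.array(p['R']).T@p['t'],3))
M={}
for k in['fence','stop_saddle','stop_bar','block_15','block_16','tea_mug','spanner_17','nut_0','glue_brush']:
    for n,p in P.items():
        m=r.mark_of(k,p)
        if m:
            M[k,n]=m[0]['point'];print(k,n,np.round(m[0]['point'],1),round(m[0]['score'],2),np.round(onz(p,[m[0]['point']],0)[0],4))
    if (k,'top')in M and (k,'scene')in M: print('  tri',np.round(tri(P.values(),[M[k,'top'],M[k,'scene']]),4))
for n,p in P.items():
    c=r.cut_out('block_15',p)
    if c:
        g=c[0]['region'].astype(np.uint8);cs=max(cv2.findContours(g,0,1)[0],key=cv2.contourArea)
        w=onz(p,cs.reshape(-1,2),.026)[:,:2]
        print(n,c[0]['score'],cv2.minAreaRect((w*1000).astype(np.float32)))
E
```

```text
pics
t 0.0 pos [0.2345 0.5793 0.4042] F [-0.  -0.3 -0.4] op 0.0946
[[-0.927  0.375 -0.001]
 [ 0.375  0.927 -0.001]
 [ 0.    -0.001 -1.   ]] 0.1901
top [0.434 0.142 0.952]
scene [ 0.137 -0.488  0.766]
fence top [368.9 218.2] 0.65 [0.5606 0.0382 0.    ]
fence scene [363.  278.8] 0.82 [0.5654 0.0551 0.    ]
  tri [0.5565 0.0411 0.0189]
stop_saddle top [382.4 216.8] 0.62 [0.5632 0.0088 0.    ]
stop_saddle scene [378.6 293.8] 0.79 [5.708e-01 3.000e-04 0.000e+00]
  tri [ 0.5686  0.0054 -0.005 ]
stop_bar top [418.1 188.2] 0.75 [ 0.625  -0.0708  0.    ]
stop_bar scene [413.4 267. ] 0.87 [0.6909 0.0265 0.    ]
  tri [ 0.6058 -0.0477  0.1123]
block_15 top [323.2 240. ] 0.93 [0.5145 0.1386 0.    ]
block_15 scene [328.7 259.9] 0.85 [0.5273 0.1467 0.    ]
  tri [0.5168 0.1369 0.0135]
block_16 top [323.2 240. ] 0.93 [0.5145 0.1386 0.    ]
block_16 scene [328.7 259.9] 0.85 [0.5273 0.1467 0.    ]
  tri [0.5168 0.1369 0.0135]
tea_mug top [469.4 190.2] 0.8 [ 0.6184 -0.1818  0.    ]
tea_mug scene [453.1 346.2] 0.57 [ 0.6229 -0.1892  0.    ]
  tri [ 0.6226 -0.1858 -0.0054]
spanner_17 top [396.  300.4] 0.61 [ 0.3822 -0.0151  0.    ]
spanner_17 scene [306.  336.5] 0.56 [ 0.3758 -0.0188  0.    ]
  tri [ 0.3799 -0.0154 -0.007 ]
nut_0 top [199.2 297.5] 0.53 [0.3946 0.4074 0.    ]
nut_0 scene [236.  217.5] 0.42 [0.392  0.4038 0.    ]
  tri [ 0.394   0.4089 -0.0047]
glue_brush top [170.8 276.9] 0.66 [0.4398 0.4691 0.    ]
glue_brush scene [242.5 199.8] 0.65 [0.4363 0.4665 0.    ]
  tri [ 0.4388  0.4709 -0.0041]
top 0.98 ((476.06292724609375, -84.97950744628906), (60.68712615966797, 136.01522827148438), 28.02594757080078)
scene 0.89 ((473.63543701171875, -93.03792572021484), (73.28558349609375, 133.18145751953125), 28.942852020263672)
```

```bash
python3 - <<'E'
import cv2
t=cv2.imread('pics/top0.png')[140:320,250:520];s=cv2.imread('pics/scene0.png')[180:400,230:500]
cv2.imwrite('pics/a.png',cv2.resize(t,None,fx=2.9,fy=2.9,interpolation=2));cv2.imwrite('pics/b.png',cv2.resize(s,None,fx=2.7,fy=2.7,interpolation=2))
E
```

```text
(no output)
```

View pics/a.png

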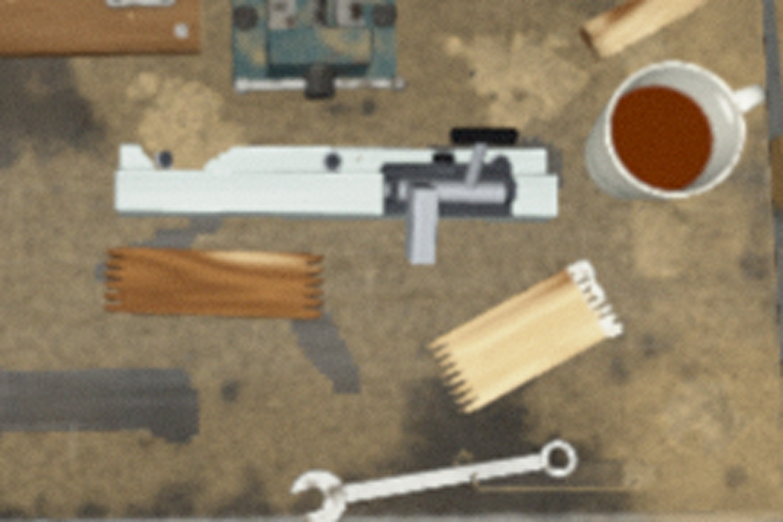

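View pics/b.png

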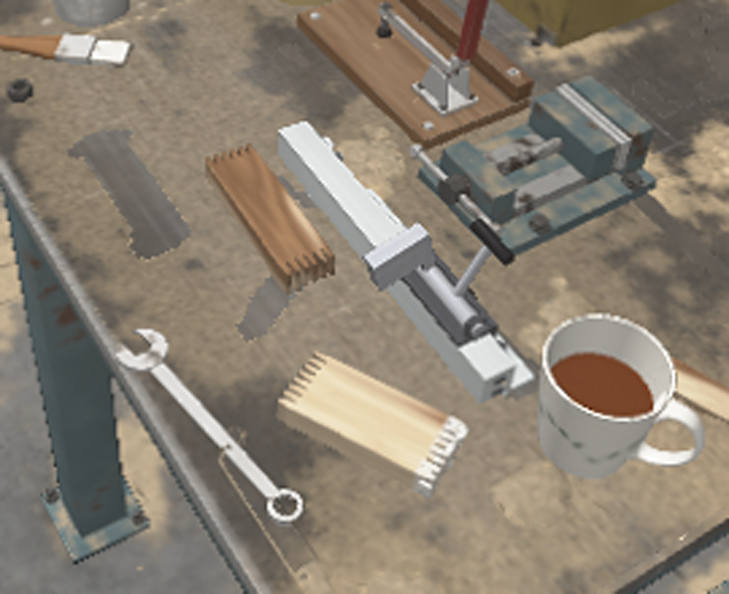

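Top view: fence front top edge runs from crop (115,212) to (557,217). The brown block_15 has its centre near (214,284), the pale offcut is at (525,335), and the stop is up with its black bar at (484,136).

```bash
python3 - <<'E'
from h import *
P={n:r.grab_frame(n) for n in('top','scene')}
T=P['top'];S=P['scene']
ct=lambda a:np.array(a)/2.9+[250,140]
cs=lambda a:np.array(a)/2.7+[230,180]
e=onz(T,ct([[115,212],[557,217],[115,170],[557,176]]),.036);print('fence top edge',np.round(e,4))
e2=onz(S,cs([[278,133],[487,397],[310,122]]),.036);print('scene',np.round(e2,4))
for n,p,z in(('top',T,.092),('scene',S,.092)):
    for m in r.mark_of('stop_bar',p)[:1]: print('bar',n,m['point'],np.round(onz(p,[m['point']],z),4))
    c=r.cut_out('stop_bar',p)[0];print(n,'region of bar',c['point'],c['score'],c['region'].sum())
print('bar manual',np.round(onz(T,ct([[451,136],[517,136]]),.098),4),np.round(onz(S,cs([[475,225],[512,258]]),.092),4))
print('tongue +y face: top', np.round(onz(T,ct([[410,190],[409,262],[436,262]]),.101),4))
for n,p in P.items():
  for c in r.cut_out('block_15',p):
    g=c['region'].astype(np.uint8);k=max(cv2.findContours(g,0,1)[0],key=cv2.contourArea)
    w=onz(p,k.reshape(-1,2),.026)[:,:2]
    print(n,round(c['score'],2),cv2.minAreaRect((w*1000).astype(np.float32)))
  print([ (np.round(onz(p,[m['point']],0)[0],4),round(m['score'],2)) for m in r.mark_of('stop_saddle',p)])
print('block corners',np.round(onz(T,ct([[108,248],[323,254],[320,318],[107,310]]),.026),4))
print(np.round(onz(S,cs([[206,160],[252,147],[333,262],[289,278]]),.026),4))
E
```

```text
fence top edge [[ 0.5694  0.2085  0.036 ]
 [ 0.5604 -0.1107  0.036 ]
 [ 0.6003  0.2082  0.036 ]
 [ 0.5903 -0.1118  0.036 ]]
scene [[ 0.5717  0.2024  0.036 ]
 [ 0.5559 -0.1252  0.036 ]
 [ 0.6053  0.2009  0.036 ]]
top region of bar [407.1, 205.2] 0.58 766
bar scene [413.1, 269.4] [[ 0.6195 -0.0404  0.092 ]]
scene region of bar [388.1, 276.7] 0.84 702
bar manual [[ 0.6084 -0.0244  0.098 ]
 [ 0.6075 -0.0688  0.098 ]] [[ 0.6173 -0.0189  0.092 ]
 [ 0.6204 -0.0608  0.092 ]]
tongue +y face: top [[ 0.5714  0.0049  0.101 ]
 [ 0.5227  0.007   0.101 ]
 [ 0.5224 -0.0111  0.101 ]]
top 0.83 ((517.8492431640625, 137.78395080566406), (159.152587890625, 49.3863410949707), 87.1578369140625)
top 0.78 ((477.20269775390625, -85.44578552246094), (61.216522216796875, 135.2733917236328), 27.468503952026367)
[(array([0.5661, 0.0091, 0.    ]), 0.94), (array([ 0.6151, -0.1907,  0.    ]), 0.35)]
scene 0.96 ((515.7996215820312, 128.89727783203125), (174.23361206054688, 61.4310302734375), 87.38902282714844)
scene 0.66 ((473.4383239746094, -92.64251708984375), (72.93438720703125, 135.2880401611328), 27.996183395385742)
[(array([0.581 , 0.0015, 0.    ]), 0.92), (array([0.4314, 0.4589, 0.    ]), 0.73)]
block corners [[0.5444 0.2146 0.026 ]
 [0.5374 0.0575 0.026 ]
 [0.4906 0.0608 0.026 ]
 [0.4989 0.2157 0.026 ]]
[[0.5021 0.2124 0.026 ]
 [0.547  0.207  0.026 ]
 [0.5349 0.0518 0.026 ]
 [0.494  0.0549 0.026 ]]
```

Emit:
jog_arm(
  deltas=[
    [0,3.5,-5,0,0.03],
    [0,7,-10,0,0.06],
    [0,10.5,-15,0,0.09],
    [0,14,-20,0,0.12],
    [0,17.5,-25,0,0.15],
    [0,21,-31,0,0.18],
    [0,25,-36,0,0.21],
    [0,28.5,-42,0,0.25],
    [0,32,-47,0,0.28],
    [0,36,-53,0,0.32],
    [0,40,-58,0,0.34],
    [0,43,-62,0,0.355],
  ],
)

```text
t: 3.1
tool_pos: [0.6581, -0.0327, 0.4049]
tool_rot: [[-1.0, 0.029, 0.0], [0.029, 1.0, 0.0], [-0.0, 0.0, -1.0]]
ft_force: [-0.3, 0.9, 0.2]
opening: 0.0001
```

Emit:
jog_arm(
  deltas=[
    [0,0,0,0,0],
    [0,0,0,0,0],
  ],
)

```text
t: 3.35
tool_pos: [0.6578, -0.0326, 0.4045]
tool_rot: [[-1.0, 0.03, -0.001], [0.03, 1.0, 0.0], [0.001, 0.0, -1.0]]
ft_force: [-0.2, 0.7, -0.3]
opening: 0.0008
```

```bash
python3 - <<'E'
from h import *
q=s();print(np.round(q['tool_rot'],3))
p=r.grab_frame('wrist');save(p,'w1.png')
o=np.array([.5637,.007,0]);f=np.array([[1,.028,0],[-.028,1,0],[0,0,1]])
W=lambda X:o+f@np.array(X)/1000
for n,X in dict(bar=(57,-46,92),bl=(57,-24,92),br=(57,-68,92),o=(0,0,36),fr=(0,-117.7,36)).items(): print(n,np.round(proj(p,W(X))[0]))
m=r.mark_of('stop_bar',p);print([(x['point'],round(x['score'],2),np.round(onz(p,[x['point']],.092),4)) for x in m])
E
```

```text
t 3.35 pos [ 0.6578 -0.0326  0.4045] F [-0.2  0.7 -0.3] op 0.0008
[[-1.     0.03  -0.001]
 [ 0.03   1.     0.   ]
 [ 0.001  0.    -1.   ]]
bar [313. 194.]
bl [338. 194.]
br [288. 195.]
o [360. 132.]
fr [243. 132.]
[([307.4, 183.1], 0.83, array([[ 0.6094, -0.045 ,  0.092 ]]))]
```

View pics/w1.png

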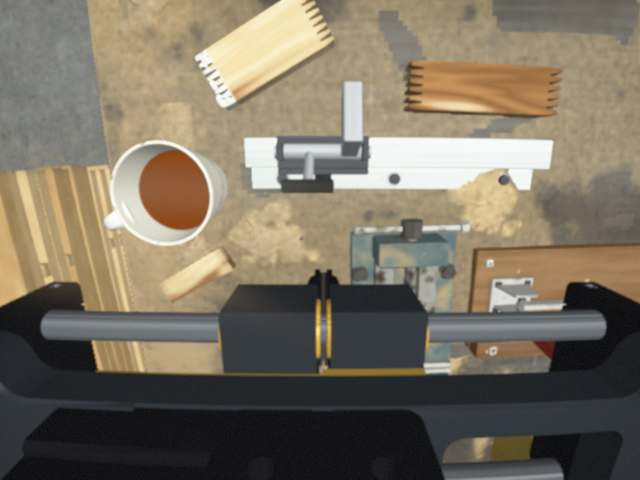

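Wrist view: the bar is centred at about (307,185), the fence front edge runs from (244,138) to (552,140), and the tongue spans cols 343–362 at rows 82–150.

```bash
python3 - <<'E'
from h import *
P=[r.grab_frame(n) for n in('top','scene','wrist')]
T,S,Wr=P
ct=lambda a:np.array(a)/2.9+[250,140]
cs=lambda a:np.array(a)/2.7+[230,180]
def t3(a,b,c):
    pts=[ct(a),cs(b),np.array(c,float)]
    X=tri(P,pts);print(np.round(X,4),[np.round(proj(p,X)[0]-x,1) for p,x in zip(P,pts)],'top-wrist',np.round(tri([T,Wr],[pts[0],pts[2]]),4))
print('bar');t3((484,136),(493,242),(307,185))
print('fence FR top');t3((557,217),(487,397),(244,138))
print('fence FL top');t3((115,212),(278,133),(552,140))
print('wrist fence edge',np.round(onz(Wr,[[244,138],[552,140]],.036),4))
print('wrist block',np.round(onz(Wr,[[409,61],[559,69],[555,115],[406,109]],.026),4))
print('tongue tip corners');t3((436,264),(365,263),(345,83)) ;t3((409,264),(410,228),(362,83))
print('wrist cam',np.round(-np.array(Wr['R']).T@Wr['t'],3))
E
```

```text
bar
[ 0.6098 -0.0456  0.1011] [array([-0.2, -1.3]), array([-1. ,  0.1]), array([-1.9, -0.9])] top-wrist [ 0.6093 -0.0453  0.099 ]
fence FR top
[ 0.5647 -0.1152  0.0174] [array([-0.3, -0.8]), array([-1. ,  0.1]), array([-1.6, -0.1])] top-wrist [ 0.5641 -0.1163  0.0108]
fence FL top
[0.5728 0.2088 0.0322] [array([-0. , -1.3]), array([-1. , -0.5]), array([-2.5, -1.1])] top-wrist [0.5719 0.2093 0.0344]
wrist fence edge [[ 0.5661 -0.1092  0.036 ]
 [ 0.5741  0.2091  0.036 ]]
wrist block [[0.4953 0.0588 0.026 ]
 [0.5022 0.2162 0.026 ]
 [0.5479 0.2165 0.026 ]
 [0.5413 0.0566 0.026 ]]
tongue tip corners
[ 0.5238 -0.0101  0.0891] [array([-1.6, -0.8]), array([1.7, 0.6]), array([-0.4, -5.5])] top-wrist [ 0.5248 -0.0119  0.0827]
[ 0.5364 -0.0015  0.1146] [array([ 5.4, -8.6]), array([-11.2,   0.1]), array([-3.7,  3.7])] top-wrist [0.5249 0.0044 0.0771]
wrist cam [ 0.59  -0.03   0.385]
```

Emit:
jog_arm(
  deltas=[
    [0,0,-1.1,-4,0],
    [0,0,-1.1,-8,0],
    [0,0,-1.1,-11.5,0],
    [0,0,-1.1,-11.5,0],
    [0,-1,-1.1,-11.5,0],
    [0,-2,-1.1,-11.5,0],
    [0,-3,-1.1,-11.5,0],
  ],
)

```text
t: 4.47
tool_pos: [0.6268, -0.0425, 0.2916]
tool_rot: [[-1.0, 0.028, 0.002], [0.028, 1.0, -0.0], [-0.002, -0.0, -1.0]]
ft_force: [0.5, 0.0, 0.9]
opening: 0.0003
```

Emit:
jog_arm(
  deltas=[
    [0,-1,0,0,0],
    [0,-2,0,0,0],
    [0,-3,0,0,0],
    [0,-4,0,-0.3,0],
    [0,-4.8,0,-0.7,0],
  ],
)

```text
t: 5.1
tool_pos: [0.5782, -0.0425, 0.2843]
tool_rot: [[-1.0, 0.028, 0.002], [0.028, 1.0, -0.0], [-0.002, -0.0, -1.0]]
ft_force: [1.1, -0.6, 2.6]
opening: 0.0005
```

Emit:
jog_arm(
  deltas=[
    [0,-0.6,0,-0.3,0],
    [0,-1.2,0,-0.4,0],
    [0,-1.6,0,-0.4,0],
    [0,-1.6,0,-0.4,0],
  ],
)

```text
t: 5.6
tool_pos: [0.5619, -0.0425, 0.2803]
tool_rot: [[-1.0, 0.028, 0.001], [0.028, 1.0, -0.0], [-0.001, -0.0, -1.0]]
ft_force: [-0.8, -0.2, 0.3]
opening: 0.0004
```

Emit:
jog_arm(
  deltas=[
    [0,-0.2,0,0,0],
    [0,-0.4,0,0,0],
    [0,-0.4,0,0,0],
  ],
)

```text
t: 5.98
tool_pos: [0.5578, -0.0425, 0.2803]
tool_rot: [[-1.0, 0.028, 0.001], [0.028, 1.0, -0.0], [-0.001, -0.0, -1.0]]
ft_force: [1.9, -0.6, 0.5]
opening: 0.0006
```

Emit:
jog_arm(
  deltas=[
    [0,-0.2,0,0,0],
    [0,-0.4,0,0,0],
    [0,-0.4,0,0,0],
  ],
)

```text
t: 6.35
tool_pos: [0.5547, -0.0426, 0.2806]
tool_rot: [[-1.0, 0.028, 0.005], [0.028, 1.0, -0.001], [-0.005, -0.0, -1.0]]
ft_force: [10.3, 0.3, -2.8]
opening: 0.0006
```

Emit:
jog_arm(
  deltas=[
    [0,-0.15,0,0,0],
    [0,-0.2,0,0,0],
  ],
)

```text
t: 6.6
tool_pos: [0.5537, -0.0426, 0.281]
tool_rot: [[-1.0, 0.029, 0.01], [0.029, 1.0, -0.001], [-0.01, -0.001, -1.0]]
ft_force: [11.9, 1.9, -4.8]
opening: 0.0004
```

Emit:
jog_arm(
  deltas=[
    [0,1.2,0,0,0],
    [0,1.2,0,4,0],
    [0,0.5,2,7,0],
    [0,-2,7,7,0],
    [0,-5,12,7,0],
    [0,-9,16,7,0],
    [0,-9.2,18,7,0],
    [0,-9.2,18,7,0],
  ],
)

```text
t: 7.6
tool_pos: [0.4615, 0.1385, 0.3511]
tool_rot: [[-1.0, 0.026, 0.01], [0.026, 1.0, -0.001], [-0.01, -0.001, -1.0]]
ft_force: [0.5, 0.2, 0.5]
opening: 0.0001
```

```bash
python3 - <<'E'
from h import *
s();P=[r.grab_frame(n) for n in('top','scene')]
a=cv2.resize(P[0]['frame'][150:300,270:470],None,fx=2,fy=2,interpolation=2);b=cv2.resize(P[1]['frame'][190:340,280:480],None,fx=2,fy=2,interpolation=2)
cv2.imwrite('pics/c.png',np.hstack([a,b])[:,:,::-1])
E
```

```text
t 7.6 pos [0.4615 0.1385 0.3511] F [0.5 0.2 0.5] op 0.0001
```

View pics/c.png

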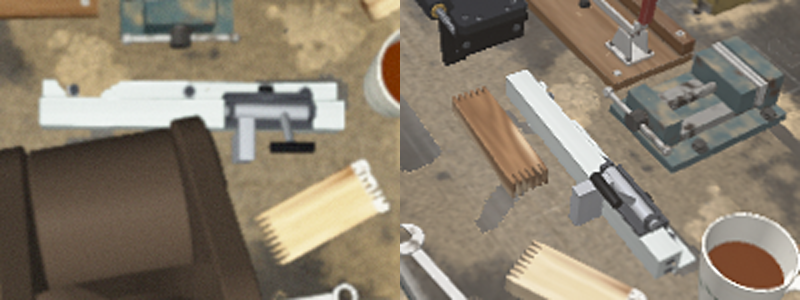

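The stop is down: the tongue is in front of the fence (left panel 243,140) and the bar is forward (292,147). Next I lower in front of the block.

Emit:
jog_arm(
  deltas=[
    [0,0,0,-5,0],
    [0,0,0,-10,0],
    [0,0,0,-13.5,0],
    [0,0,0,-15,0],
    [0,0,0,-15,0],
    [0,0.7,0,-15,0],
    [0,1.4,0,-15,0],
    [0,2.1,0,-15,0],
    [0,2.8,0,-15,0],
    [0,3.5,0,-15,0],
    [0,4.2,0,-15,0],
    [0,4.2,0,-15,0],
  ],
)

```text
t: 9.2
tool_pos: [0.5045, 0.1372, 0.2008]
tool_rot: [[-1.0, 0.028, 0.01], [0.028, 1.0, -0.001], [-0.01, -0.001, -1.0]]
ft_force: [0.4, 0.3, 0.7]
opening: 0.0006
```

Emit:
jog_arm(
  deltas=[
    [0,0.2,0,0,0],
    [0,0.4,0,0,0],
    [0,0.4,0,0,0],
  ],
)

```text
t: 9.57
tool_pos: [0.5087, 0.1372, 0.2008]
tool_rot: [[-1.0, 0.028, 0.011], [0.028, 1.0, -0.001], [-0.011, -0.001, -1.0]]
ft_force: [-1.5, -0.8, 0.6]
opening: 0.0002
```

Emit:
jog_arm(
  deltas=[
    [0,0.1,0,0,0],
    [0,0.2,0,0,0],
    [0,0.2,0,0,0],
  ],
)

```text
t: 9.95
tool_pos: [0.51, 0.1372, 0.2008]
tool_rot: [[-1.0, 0.028, 0.008], [0.028, 1.0, -0.001], [-0.008, -0.001, -1.0]]
ft_force: [-5.5, 0.9, 5.1]
opening: 0.0005
```

Emit:
jog_arm(
  deltas=[
    [0,0.1,0,0,0],
    [0,0.1,0,0,0],
    [0,0.1,0,0,0],
    [0,0.1,0,0,0],
  ],
)

```text
t: 10.45
tool_pos: [0.5104, 0.1373, 0.2008]
tool_rot: [[-1.0, 0.028, 0.006], [0.028, 1.0, -0.001], [-0.006, -0.001, -1.0]]
ft_force: [-6.3, 0.5, 4.1]
opening: 0.0004
```

Emit:
jog_arm(
  deltas=[
    [0,0.12,0,0,0],
    [0,0.12,0,0,0],
    [0,0.12,0,0,0],
    [0,0.12,0,0,0],
    [0,0.12,0,0,0],
    [0,0.12,0,0,0],
  ],
)

```text
t: 11.2
tool_pos: [0.5108, 0.1373, 0.2008]
tool_rot: [[-1.0, 0.028, 0.004], [0.028, 1.0, -0.002], [-0.004, -0.002, -1.0]]
ft_force: [-7.0, 0.2, 5.5]
opening: 0.0001
```

```bash
python3 - <<'E'
from h import *
s();P=[r.grab_frame(n) for n in('wrist','scene')]
m=r.cut_out('block_15',P[1])
for c in m[:2]: print(c['point'],c['score'])
a=cv2.resize(P[0]['frame'],(400,300));b=cv2.resize(P[1]['frame'][190:340,280:480],None,fx=2,fy=2,interpolation=2)
cv2.imwrite('pics/d.png',np.hstack([a,b])[:,:,::-1])
E
```

```text
t 11.2 pos [0.5108 0.1373 0.2008] F [-7.   0.2  5.5] op 0.0001
[352.4, 268.3] 0.87
```

View pics/d.png

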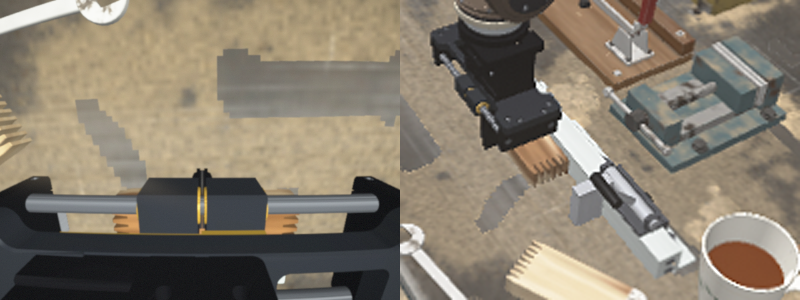

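Scene view: the block lies along the fence, and its near end (545,175) is about 5 cm short of the tongue (585,200). I go round to the left end.

Emit:
jog_arm(
  deltas=[
    [0,-1,0,0,0],
    [0,-3,0,0,0],
    [0,-3,3,0,0],
    [0,-3,7,0,0],
    [0,-3,10.5,0,0],
    [0,-3,11.8,0,0],
    [0,-3,11.8,0,0],
    [0,0,11.8,0,0],
    [0,2.5,11.8,0,0],
    [0,3.6,11.8,0,0],
    [0,3.6,11.8,0,0],
  ],
)

```text
t: 12.72
tool_pos: [0.5469, 0.2544, 0.2006]
tool_rot: [[-1.0, 0.029, 0.003], [0.029, 1.0, -0.002], [-0.003, -0.002, -1.0]]
ft_force: [-0.2, 0.0, -0.4]
opening: 0.0002
```

```bash
python3 - <<'E'
from h import *
s();P=[r.grab_frame(n) for n in('scene','wrist')]
for p in P:
  for c in r.cut_out('block_15',p)[:1]:
    g=c['region'].astype(np.uint8);k=max(cv2.findContours(g,0,1)[0],key=cv2.contourArea)
    w=onz(p,k.reshape(-1,2),.026)[:,:2];print(c['score'],cv2.minAreaRect((w*1000).astype(np.float32)),w.min(0),w.max(0))
b=cv2.resize(P[0]['frame'][190:340,280:480],None,fx=3,fy=3,interpolation=2)
cv2.imwrite('pics/e.png',b[:,:,::-1])
E
```

```text
t 12.72 pos [0.5469 0.2544 0.2006] F [-0.2  0.  -0.4] op 0.0002
0.68 ((473.2438659667969, -93.29651641845703), (72.36996459960938, 132.36569213867188), 28.942977905273438) [ 0.41711672 -0.16718122] [ 0.53224421 -0.02147987]
0.65 ((534.8951416015625, 151.35662841796875), (145.45326232910156, 34.14752960205078), 88.04786682128906) [0.51675151 0.07810467] [0.55303138 0.22457306]
```

View pics/e.png

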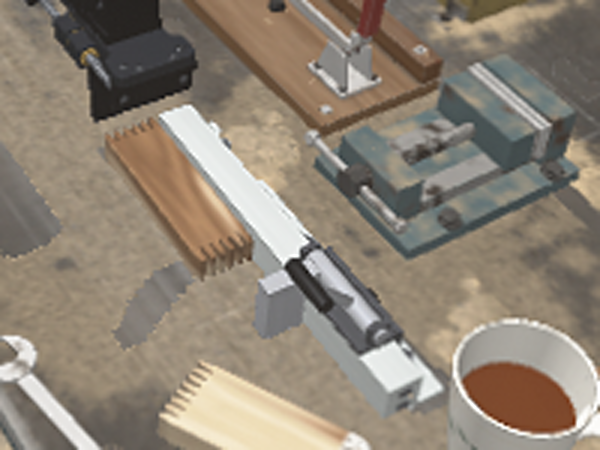

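The block is flat against the fence, with a gap of about 5 cm to the tongue (275,300). Sliding it now.

Emit:
jog_arm(
  deltas=[
    [0,0,-0.6,0,0],
    [0,0,-1.2,0,0],
    [0,0,-1.8,0,0],
    [0,0,-2.3,0,0],
    [0,0,-2.8,0,0],
    [0,-0.01,-3.3,0,0],
    [0,-0.02,-3.8,0,0],
    [0,-0.03,-4.3,0,0],
    [0,-0.04,-4.8,0,0],
    [0,-0.05,-5.3,0,0],
    [0,-0.06,-5.8,0,0],
    [0,-0.06,-5.8,0,0],
  ],
)

```text
t: 14.42
tool_pos: [0.5457, 0.1969, 0.2009]
tool_rot: [[-1.0, 0.028, 0.003], [0.028, 1.0, -0.002], [-0.003, -0.002, -1.0]]
ft_force: [0.6, 0.9, 0.1]
opening: 0.0004
```

Emit:
jog_arm(
  deltas=[
    [0,0,-0.2,0,0],
    [0,0,-0.4,0,0],
    [0,-0.01,-0.6,0,0],
    [0,-0.01,-0.8,0,0],
    [0,-0.01,-0.8,0,0],
  ],
)

```text
t: 15.05
tool_pos: [0.5456, 0.1886, 0.2009]
tool_rot: [[-1.0, 0.028, 0.003], [0.028, 1.0, -0.002], [-0.004, -0.002, -1.0]]
ft_force: [-0.3, 0.3, -0.5]
opening: 0.0006
```

Emit:
jog_arm(
  deltas=[
    [0,0,-0.1,0,0],
    [0,0,-0.2,0,0],
    [0,0,-0.3,0,0],
    [0,0,-0.4,0,0],
  ],
)

```text
t: 15.55
tool_pos: [0.5456, 0.1846, 0.2008]
tool_rot: [[-1.0, 0.028, 0.003], [0.028, 1.0, -0.002], [-0.003, -0.002, -1.0]]
ft_force: [-1.1, 2.4, 0.3]
opening: 0.0009
```

Emit:
jog_arm(
  deltas=[
    [0,0,-0.1,0,0],
    [0,0,-0.2,0,0],
  ],
)

```text
t: 15.8
tool_pos: [0.5455, 0.1826, 0.2008]
tool_rot: [[-1.0, 0.028, 0.003], [0.028, 1.0, -0.002], [-0.003, -0.002, -1.0]]
ft_force: [-1.2, 3.0, -0.3]
opening: 0.0005
```

Emit:
jog_arm(
  deltas=[
    [0,0,-0.1,0,0],
    [0,0,-0.15,0,0],
  ],
)

```text
t: 16.05
tool_pos: [0.5455, 0.181, 0.2008]
tool_rot: [[-1.0, 0.028, 0.003], [0.028, 1.0, -0.002], [-0.003, -0.002, -1.0]]
ft_force: [-1.2, 1.7, -0.1]
opening: 0.0007
```

Emit:
jog_arm(
  deltas=[
    [0,0,-0.07,0,0],
    [0,0,-0.1,0,0],
  ],
)

```text
t: 16.3
tool_pos: [0.5455, 0.18, 0.2008]
tool_rot: [[-1.0, 0.028, 0.003], [0.028, 1.0, -0.002], [-0.003, -0.002, -1.0]]
ft_force: [-1.1, 0.7, 0.3]
opening: 0.001
```

Emit:
jog_arm(
  deltas=[
    [0,0,-0.07,0,0],
    [0,0,-0.1,0,0],
  ],
)

```text
t: 16.55
tool_pos: [0.5455, 0.1789, 0.2008]
tool_rot: [[-1.0, 0.028, 0.003], [0.028, 1.0, -0.002], [-0.003, -0.002, -1.0]]
ft_force: [-1.3, 1.8, 0.7]
opening: 0.0004
```

Emit:
jog_arm(
  deltas=[
    [0,0,-0.07,0,0],
    [0,0,-0.1,0,0],
  ],
)

```text
t: 16.8
tool_pos: [0.5455, 0.1779, 0.2008]
tool_rot: [[-1.0, 0.028, 0.003], [0.028, 1.0, -0.002], [-0.003, -0.002, -1.0]]
ft_force: [-1.4, 2.2, 1.3]
opening: 0.0003
```

Emit:
jog_arm(
  deltas=[
    [0,0,-0.07,0,0],
    [0,0,-0.07,0,0],
  ],
)

```text
t: 17.05
tool_pos: [0.5455, 0.1772, 0.2008]
tool_rot: [[-1.0, 0.028, 0.003], [0.028, 1.0, -0.002], [-0.003, -0.002, -1.0]]
ft_force: [-0.7, 2.2, 0.3]
opening: 0.0003
```

Emit:
jog_arm(
  deltas=[
    [0,0,-0.07,0,0],
    [0,0,-0.07,0,0],
  ],
)

```text
t: 17.3
tool_pos: [0.5455, 0.1764, 0.2008]
tool_rot: [[-1.0, 0.028, 0.003], [0.028, 1.0, -0.002], [-0.003, -0.002, -1.0]]
ft_force: [-2.1, 1.7, 0.9]
opening: 0.0003
```

```bash
python3 - <<'E'
from h import *
P=[r.grab_frame(n) for n in('scene','top')]
b=cv2.resize(P[0]['frame'][220:320,320:440],None,fx=4,fy=4,interpolation=2)
a=cv2.resize(P[1]['frame'][190:270,310:410],None,fx=3,fy=3,interpolation=2);a=np.vstack([a,np.zeros((160,300,3),np.uint8)])
cv2.imwrite('pics/f.png',np.hstack([b,a])[:,:,::-1])
E
```

```text
(no output)
```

View pics/f.png

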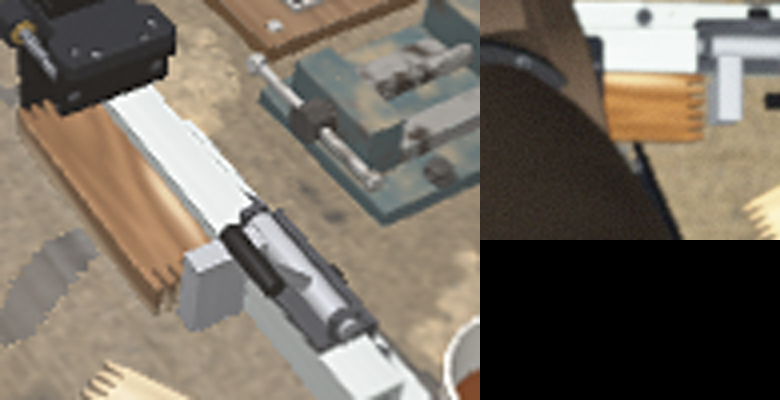

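The remaining gap is about 1–2 mm (top view, block end col 704, tongue edge 711, less parallax).

Emit:
jog_arm(
  deltas=[
    [0,0,-0.06,0,0],
    [0,0,-0.06,0,0],
  ],
)

```text
t: 17.65
tool_pos: [0.5455, 0.1758, 0.2008]
tool_rot: [[-1.0, 0.028, 0.003], [0.028, 1.0, -0.002], [-0.003, -0.002, -1.0]]
ft_force: [-1.7, 0.4, 0.1]
opening: 0.0005
```

Emit:
jog_arm(
  deltas=[
    [0,0,-0.06,0,0],
    [0,0,-0.06,0,0],
  ],
)

```text
t: 17.9
tool_pos: [0.5455, 0.1751, 0.2008]
tool_rot: [[-1.0, 0.028, 0.003], [0.028, 1.0, -0.002], [-0.003, -0.002, -1.0]]
ft_force: [-1.3, 1.6, 0.0]
opening: 0.0005
```

Emit:
jog_arm(
  deltas=[
    [0,0,-0.06,0,0],
    [0,0,-0.06,0,0],
  ],
)

```text
t: 18.15
tool_pos: [0.5455, 0.1744, 0.2008]
tool_rot: [[-1.0, 0.028, 0.003], [0.028, 1.0, -0.002], [-0.003, -0.002, -1.0]]
ft_force: [-1.0, 2.0, 0.7]
opening: 0.0002
```

Emit:
jog_arm(
  deltas=[
    [0,0,-0.06,0,0],
    [0,0,-0.06,0,0],
  ],
)

```text
t: 18.4
tool_pos: [0.5455, 0.1738, 0.2008]
tool_rot: [[-1.0, 0.028, 0.003], [0.028, 1.0, -0.002], [-0.003, -0.002, -1.0]]
ft_force: [-0.5, 0.8, 0.8]
opening: 0.0005
```

Emit:
jog_arm(
  deltas=[
    [0,0,-0.06,0,0],
    [0,0,-0.06,0,0],
  ],
)

```text
t: 18.65
tool_pos: [0.5455, 0.1732, 0.2008]
tool_rot: [[-1.0, 0.029, 0.003], [0.029, 1.0, -0.002], [-0.003, -0.002, -1.0]]
ft_force: [-1.2, 0.7, -0.4]
opening: 0.0001
```

Emit:
jog_arm(
  deltas=[
    [0,0,-0.06,0,0],
    [0,0,-0.06,0,0],
  ],
)

```text
t: 18.9
tool_pos: [0.5455, 0.1725, 0.2008]
tool_rot: [[-1.0, 0.028, 0.003], [0.028, 1.0, -0.002], [-0.003, -0.002, -1.0]]
ft_force: [-0.9, 1.3, 0.7]
opening: 0.0008
```

Emit:
jog_arm(
  deltas=[
    [0,0,-0.06,0,0],
    [0,0,-0.06,0,0],
  ],
)

```text
t: 19.15
tool_pos: [0.5455, 0.1719, 0.2008]
tool_rot: [[-1.0, 0.029, 0.003], [0.029, 1.0, -0.002], [-0.003, -0.002, -1.0]]
ft_force: [-1.4, 1.8, 0.2]
opening: 0.0002
```

Emit:
jog_arm(
  deltas=[
    [0,0,-0.06,0,0],
    [0,0,-0.06,0,0],
  ],
)

```text
t: 19.4
tool_pos: [0.5455, 0.1714, 0.2008]
tool_rot: [[-1.0, 0.029, 0.003], [0.029, 1.0, -0.002], [-0.003, -0.002, -1.0]]
ft_force: [-1.8, 3.3, 0.3]
opening: 0.0004
```

Emit:
jog_arm(
  deltas=[
    [0,0,-0.06,0,0],
    [0,0,-0.06,0,0],
  ],
)

```text
t: 19.65
tool_pos: [0.5455, 0.1712, 0.2008]
tool_rot: [[-1.0, 0.029, 0.003], [0.029, 1.0, -0.002], [-0.003, -0.001, -1.0]]
ft_force: [-1.5, 8.8, -0.3]
opening: 0.0009
```

Emit:
jog_arm(
  deltas=[
    [0,0,-0.06,0,0],
    [0,0,-0.06,0,0],
  ],
)

```text
t: 19.9
tool_pos: [0.5454, 0.1711, 0.2008]
tool_rot: [[-1.0, 0.029, 0.003], [0.029, 1.0, -0.001], [-0.003, -0.001, -1.0]]
ft_force: [-2.4, 7.9, -0.3]
opening: 0.0005
```

Emit:
jog_arm(
  deltas=[
    [0,0,-0.05,0,0],
    [0,0,-0.05,0,0],
    [0,0,-0.05,0,0],
    [0,0,-0.05,0,0],
    [0,0,-0.05,0,0],
    [0,0,-0.05,0,0],
  ],
)

```text
t: 20.65
tool_pos: [0.5454, 0.171, 0.2008]
tool_rot: [[-1.0, 0.029, 0.004], [0.029, 1.0, -0.0], [-0.004, -0.0, -1.0]]
ft_force: [-1.7, 7.6, -0.8]
opening: 0.0003
```

Emit:
jog_arm(
  deltas=[
    [0,0,0.3,0,0],
    [0,0,1,0,0],
    [0,0,3,0,0],
    [0,0,3,5,0],
    [0,0,3,10,0],
    [0,-3,3,14,0],
    [0,-8,3,14,0],
    [0,-12,3,14,0],
    [0,-12,3,14,0],
  ],
)

```text
t: 21.78
tool_pos: [0.4233, 0.2018, 0.3414]
tool_rot: [[-1.0, 0.027, 0.003], [0.027, 1.0, -0.0], [-0.003, -0.0, -1.0]]
ft_force: [0.3, -1.0, -0.2]
opening: 0.0004
```

```bash
python3 - <<'E'
from h import *
s();P=[r.grab_frame(n) for n in('scene','wrist')]
b=cv2.resize(P[0]['frame'][220:320,310:420],None,fx=3.6,fy=4,interpolation=2)
a=cv2.resize(P[1]['frame'],(400,300));a=np.vstack([a,np.zeros((100,400,3),np.uint8)])
cv2.imwrite('pics/g.png',np.hstack([b,a])[:,:,::-1])
E
```

```text
t 21.77 pos [0.4233 0.2018 0.3414] F [ 0.3 -1.  -0.2] op 0.0004
```

View pics/g.png

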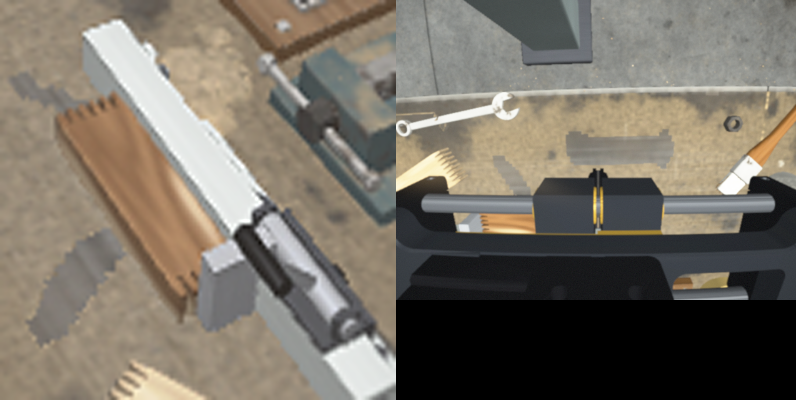

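Scene view: the block is flush along the fence and its end meets the tongue (about 200,290) with no visible gap. Next I flip the stop up from the front of the bar.

Emit:
jog_arm(
  deltas=[
    [0,1.5,-5,1,0],
    [0,3,-10,1,0],
    [0,4.5,-15,1,0],
    [0,6,-20,1,0],
    [0,7.5,-24.2,1,0],
    [0,7.5,-24.2,1,0],
    [0,7.5,-24.2,-3,0],
    [0,7.5,-24.2,-6,0],
    [0,7.5,-24.2,-6,0],
  ],
)

```text
t: 23.0
tool_pos: [0.501, -0.0397, 0.2797]
tool_rot: [[-1.0, 0.028, 0.001], [0.028, 1.0, 0.001], [-0.001, 0.001, -1.0]]
ft_force: [-0.1, -1.0, 1.4]
opening: 0.0004
```

Emit:
jog_arm(
  deltas=[
    [0,1,0,0,0],
    [0,2,0,0,0],
    [0,2.6,0,0,0],
    [0,3.2,0,0,0],
    [0,4,0,0.3,0],
    [0,5,0,0.5,0],
    [0,6,0,0.7,0],
    [0,7,0,0.7,0],
    [0,8,0,0.5,0],
    [0,9,0,0.3,0],
    [0,9.6,0,0.1,0],
    [0,9.6,0,0.1,0],
  ],
)

```text
t: 24.5
tool_pos: [0.5974, -0.0396, 0.2801]
tool_rot: [[-1.0, 0.027, 0.001], [0.027, 1.0, 0.001], [-0.001, 0.001, -1.0]]
ft_force: [-1.5, 1.4, 0.2]
opening: 0.0001
```

Emit:
jog_arm(
  deltas=[
    [0,0.2,0,0,0],
    [0,0.4,0,0,0],
    [0,0.6,0,0,0],
    [0,0.6,0,0,0],
  ],
)

```text
t: 25.0
tool_pos: [0.6035, -0.0396, 0.2803]
tool_rot: [[-1.0, 0.027, 0.002], [0.027, 1.0, 0.001], [-0.002, 0.001, -1.0]]
ft_force: [-2.5, 1.0, -0.0]
opening: 0.0002
```

Emit:
jog_arm(
  deltas=[
    [0,0.15,0,0,0],
    [0,0.3,0,0,0],
    [0,0.3,0,0,0],
  ],
)

```text
t: 25.38
tool_pos: [0.6065, -0.0396, 0.28]
tool_rot: [[-1.0, 0.027, 0.001], [0.027, 1.0, 0.001], [-0.001, 0.001, -1.0]]
ft_force: [-3.6, 1.0, -1.1]
opening: 0.0006
```

Emit:
jog_arm(
  deltas=[
    [0,0.15,0,0,0],
    [0,0.2,0,0,0],
    [0,0.2,0,0,0],
  ],
)

```text
t: 25.75
tool_pos: [0.6077, -0.0397, 0.2797]
tool_rot: [[-1.0, 0.027, -0.002], [0.027, 1.0, 0.001], [0.002, 0.001, -1.0]]
ft_force: [-8.6, -0.1, 1.1]
opening: 0.0002
```

Emit:
jog_arm(
  deltas=[
    [0,0.15,0,0,0],
    [0,0.2,0,0,0],
    [0,0.2,0,0,0],
  ],
)

```text
t: 26.12
tool_pos: [0.6087, -0.0397, 0.2795]
tool_rot: [[-1.0, 0.027, -0.007], [0.027, 1.0, 0.002], [0.007, 0.001, -1.0]]
ft_force: [-13.4, -0.7, 4.7]
opening: 0.0001
```

The upper limit is reached: 13 N at x≈0.608, where it was expected. I withdraw and check.

Emit:
jog_arm(
  deltas=[
    [0,-1.2,0,0.2,0],
    [0,-1.5,0,4,0],
    [0,-1.5,0,9,0],
    [0,-5,1,12,0],
    [0,-10,5,12,0],
    [0,-14,10,12,0],
    [0,-16,15,12,0],
    [0,-17,20,12,0],
    [0,-17,25,12,0],
    [0,-18,30,12,0],
    [0,-18,36,12,0],
    [0,-18,36,12,0],
  ],
)

```text
t: 27.62
tool_pos: [0.4281, 0.3232, 0.3997]
tool_rot: [[-1.0, 0.023, -0.005], [0.023, 1.0, 0.003], [0.005, 0.003, -1.0]]
ft_force: [0.1, -0.3, -0.6]
opening: -0.0
```

```bash
python3 - <<'E'
from h import *
s();P=[r.grab_frame(n) for n in('scene','top')]
for p in P:
  for c in r.cut_out('block_15',p)[:2]:
    g=c['region'].astype(np.uint8);k=max(cv2.findContours(g,0,1)[0],key=cv2.contourArea)
    w=onz(p,k.reshape(-1,2),.026)[:,:2];print(round(c['score'],2),cv2.minAreaRect((w*1000).astype(np.float32)))
  for k in ('block_15','block_16','tea_mug','spanner_17','nut_0','glue_brush'): 
    m=r.mark_of(k,p);print(k,[np.round(onz(p,[x['point']],0)[0,:2],3) for x in m[:2]])
b=cv2.resize(P[0]['frame'][200:330,310:440],(400,400),interpolation=2)
a=cv2.resize(P[1]['frame'][170:270,300:400],(400,400),interpolation=2)
cv2.imwrite('pics/i.png',np.hstack([b,a])[:,:,::-1])
E
```

```text
t 27.62 pos [0.4281 0.3232 0.3997] F [ 0.1 -0.3 -0.6] op -0.0
0.87 ((473.9782409667969, -92.5881118774414), (74.20277404785156, 134.72052001953125), 29.15180015563965)
0.75 ((539.9536743164062, 76.05422973632812), (173.65200805664062, 60.07234191894531), 88.79759979248047)
block_15 [array([0.562, 0.091]), array([ 0.481, -0.087])]
block_16 [array([0.562, 0.091]), array([ 0.481, -0.087])]
tea_mug [array([ 0.619, -0.193])]
spanner_17 [array([ 0.372, -0.016])]
nut_0 [array([0.45 , 0.465]), array([0.388, 0.411])]
glue_brush [array([0.438, 0.462])]
0.97 ((542.33544921875, 83.57361602783203), (157.0268096923828, 49.101417541503906), 89.0429916381836)
0.82 ((476.4482727050781, -86.52778625488281), (59.3997917175293, 134.46449279785156), 28.08339500427246)
block_15 [array([0.54 , 0.083])]
block_16 [array([0.54 , 0.083])]
tea_mug [array([ 0.616, -0.176])]
spanner_17 [array([ 0.381, -0.015])]
nut_0 [array([ 0.612, -0.187])]
glue_brush []
```

View pics/i.png

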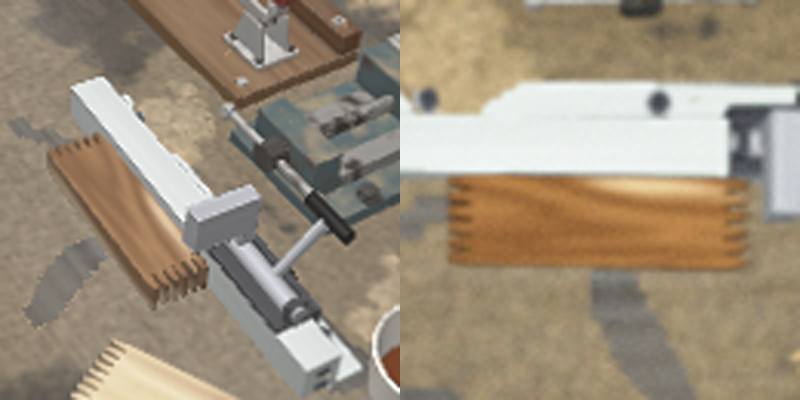

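Both views show the block flush and the stop back up. I'll compare the block and fence angles more precisely before handing in.

```bash
python3 - <<'E'
from h import *
p=r.grab_frame('top');f=cv2.GaussianBlur(p['frame'],(3,3),0).astype(float)
def edge(ch,cols,r0,r1,z,sgn):
    pts=[]
    for c in cols:
        d=np.diff(ch[r0:r1,c])*sgn;i=int(d.argmax())
        o=0 if i in(0,len(d)-1) else .5*(d[i-1]-d[i+1])/(d[i-1]-2*d[i]+d[i+1])
        pts.append([c,r0+i+.5+o])
    w=onz(p,pts,z);k=np.polyfit(w[:,1],w[:,0],1);e=w[:,0]-np.polyval(k,w[:,1]);g=abs(e)<2*e.std()
    k=np.polyfit(w[g,1],w[g,0],1);print(np.degrees(k[0]),np.polyval(k,.085),e[g].std())
B=f[:,:,2];
edge(B,range(315,380),207,219,.036,-1)      # fence front top edge
edge(B,range(293,312),207,219,.036,-1)
edge(f[:,:,2],range(318,380),228,244,.026,1)  # block front edge
E
```

```text
1.2991710508823089 0.5675080181305509 0.0003116561899273267
2.751346847096256 0.5653934212108419 0.00011296153160213278
2.4584270206226195 0.5183281506419146 0.00028531673177679924
```

```bash
python3 -c "
from h import *
s();r.close_job()"
```

```text
t 28.48 pos [0.4287 0.3203 0.3995] F [ 0.4 -0.7 -0.2] op 0.0006
the job is handed in; nothing more can be done
```

The job is handed in after about 28.5 s of robot time, with every step done in the order asked; no verdict was reported.

- **Stop down:** I pushed the bar over until it met its lower limit, at about 12 N on the bar. The pictures confirmed the tongue in front of the fence.
- **Press against the fence:** I held about 6–7 N at the middle of the block for over 1 s.
- **Slide to the stop:** I slid the block along the fence in small steps. It seated with 8–9 N read at contact and was held at about 8 N for roughly 1 s. The force is only read at the end of each move, and no reading passed 9 N.
- **Stop up:** I backed off first, then pushed the bar up to its upper limit, at about 13 N. The arm then withdrew clear of everything.

**Last checks:**
- The final pictures show the stop up and the block along the fence, with no visible gap.
- The block's front edge measured 49 mm from the fence face, against its 48 mm width.
- The block's centre measured about (0.541, 0.083), against an expected (0.542, 0.088). The difference is within the camera error and my estimate of where the saddle sits.
- The offcut, mug and spanner measured within about 1 cm of where they started, which is the scatter of the measurements. The nut and brush were found again only in the scene camera, about where they started.

**One check disagreed:** the block's angle came out between 1.0° and 2.5° depending on the method, against 1.3° to 2.8° for the fence. The pictures therefore cannot settle flatness to better than about 1°. I did not touch the block again, so as not to disturb the gauged position.

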